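# Put the remote controls back in the slanted caddy

## Task

Tidy the three remote controls away: stand each one, foot end first, in the caddy pocket that fits its size, pushed right down to the bottom, with the dark sensor window at the top and the buttons facing the front of the caddy (towards the robot). Leave everything else on the console where it is.

Things in the scene. Friction and masses are not known exactly. Their poses are not given: they have to be found in the camera images.
- remote_large: large remote control, white plastic bar 180 mm long (x), 54 mm wide (y), 24 mm thick (z), about 150 g, lying buttons up. Origin at the centre of its back (underside); +x runs towards its head end, which carries the small dark sensor window and the power button; +z comes out of the button face. It lies on the grey mat
- large_foot (a point): centre of the foot end face of the large remote (the end without the window), 90 mm from its middle, 12 mm above its back
- large_face (a point): centre of the button face of the large remote, 24 mm above its origin
- pocket_large: open-topped grey pocket of the caddy for the large remote, fixed, inside 61 mm wide (y) by 31 mm deep front to back (x), 80 mm deep along its axis, walls 4 mm. Origin at the centre of its inner floor; +z runs along the pocket up to its mouth, which lies 80 mm along +z; the axis leans back 35 degrees from vertical; -x is the front of the pocket, the side towards the robot
- remote_medium: medium remote control, white plastic bar 150 mm long (x), 43 mm wide (y), 20 mm thick (z), about 110 g, lying buttons up. Origin at the centre of its back (underside); +x runs towards its head end, which carries the small dark sensor window and the power button; +z comes out of the button face. It lies on the grey mat
- medium_foot (a point): centre of the foot end face of the medium remote (the end without the window), 75 mm from its middle, 10 mm above its back
- medium_face (a point): centre of the button face of the medium remote, 20 mm above its origin
- pocket_medium: open-topped grey pocket of the caddy for the medium remote, fixed, inside 50 mm wide (y) by 27 mm deep front to back (x), 68 mm deep along its axis, walls 4 mm. Origin at the centre of its inner floor; +z runs along the pocket up to its mouth, which lies 68 mm along +z; the axis leans back 35 degrees from vertical; -x is the front of the pocket, the side towards the robot
- remote_small: small remote control, white plastic bar 130 mm long (x), 32 mm wide (y), 16 mm thick (z), about 80 g, lying buttons up. Origin at the centre of its back (underside); +x runs towards its head end, which carries the small dark sensor window and the power button; +z comes out of the button face. It lies across the large remote, on top of it
- small_foot (a point): centre of the foot end face of the small remote (the end without the window), 65 mm from its middle, 8 mm above its back
- small_face (a point): centre of the button face of the small remote, 16 mm above its origin
- pocket_small: open-topped grey pocket of the caddy for the small remote, fixed, inside 39 mm wide (y) by 23 mm deep front to back (x), 60 mm deep along its axis, walls 4 mm. Origin at the centre of its inner floor; +z runs along the pocket up to its mouth, which lies 60 mm along +z; the axis leans back 35 degrees from vertical; -x is the front of the pocket, the side towards the robot
- caddy: fixed wooden plinth 150 x 262 mm, 18 mm high, that carries the three pockets in a row along its y, 84 mm apart, in any order; origin under it; its -x side is its front, towards the robot
- mat: fixed grey cloth-covered mat, 300 x 280 mm, 4 mm thick, on which the remotes lie; origin at the centre of its underside
- adapter: black power adapter 30 x 42 mm, 30 mm high, prongs to 44 mm, on the mat; origin at the centre of its underside; a bystander, to be left where it is
- glasses_case: black spectacle case 45 x 150 mm, 36 mm high, on the robot's side of the mat; origin at the centre of its underside; a bystander, to be left where it is
- disc_cases: stack of two disc cases 125 x 140 mm, 29 mm high, in front of the caddy; origin at the centre of its underside; a bystander, to be left where it is
- mug: white mug, 80 mm wide and 90 mm high, handle at its +y; origin at the centre of its underside; a bystander, to be left where it is
- plant: small plant in a terracotta pot 84 mm wide, leaves to 125 mm high; origin at the centre of its underside; a bystander, to be left where it is
- bulb_carton: cardboard light-bulb carton 62 x 62 mm, 115 mm high; origin at the centre of its underside; a bystander, to be left where it is
- candle_tin: aluminium candle tin 54 mm wide, 42 mm high, in the gap between the caddy and the mat; origin at the centre of its underside; a bystander, to be left where it is
Mind the look-alikes: they are no part of the job. What is shaped like the remote_large but yellow is not meant.

How it is judged:
By the outcome, as a careful person would: the job done as asked, in the order asked, and still so for the second after the job is handed in, with the robot touching nothing.
It also fails if it takes over 72 s, if anything falls off the work surface, if the arm or the gripper's body presses on something with over 40 N, if the wrist force passes 120 N, or if a joint passes its speed limit or range.

## Robot

A 6-joint arm with a two-finger parallel gripper is mounted at the origin on the work surface. World frame = base frame: x ahead of the robot, y to its left, z up, the work surface at z = 0. Lengths are in m, angles in degrees, forces in N, time in s.
With the tool pointing down it reaches from about 0.35 to 0.95 m from the base axis. Payload 17.4 kg.
Tool frame: the origin (TCP) lies on the centre line of the jaws, within the pads' length; the fingertips stand 8 mm ahead of it and the grasp point (between the pads) lies 11 mm behind it (tip_reach is the distance from the TCP to the fingertips, in m); z points along the fingers, y is the line along which they close (so a half turn about z gives the same grasp; the last joint's range is limited). The gripper opens to 93 mm and grips with 3 to 60 N. Pads are 15 mm wide; open, the fingers measure 128 mm over their backs; the gripper's body (75 mm by 188 mm) begins 65 mm behind the grasp point.
Start: joints at [-70.29, 6.646, 82.598, -0, 90.757, -2.166], TCP at [0.251, -0.626, 0.227] pointing down, gripper open.
Joint ranges: [-162.19, 162.19], [-47.58, 125.68], [4.15, 143.07], [-65.23, 245.23], [0.69, 171.88], [-170.13, 170.13]. Speed limits (degrees/s): [108.29, 108.29, 127.2, 180, 180, 180].

## Interface

Orientations are given as a 3x3 rotation matrix whose columns are the frame's x, y, z axes.
In Python, from plant import * gives the robot as it stands. Calls block until the motion is done:
- move_ptp(position, orientation): joint-space move of the TCP to a pose.
- line_to(position, ori=None, vel=0.15, threshold=None): straight line of the TCP; ori=None keeps the orientation; vel is the mean speed in m/s. With threshold (N) it stops when the force on the tool has changed by that much, and returns True; else False.
- move_joints(angles): joint-space move.
- gripper_to(opening, squeeze=None): finger opening in m; squeeze is the grip in N (None keeps the last); returns when the fingers have stopped.
- pause(seconds).
- solve_ik(position, orientation): joint angles nearest the present ones, or None.
- state(): the state.
- camera(name): name is "side" or "top" or "wrist"; returns a dict with "img" (480x640x3 uint8, red, green, blue), "range_z" (480x640 float32, m along the optical axis (not along the pixel's ray), 0 where there is no reading), "fx", "fy", "cx", "cy" (pixels), "R" (3x3) and "t" (3): a world point X has camera coordinates R X + t; the wrist camera has in their place "T_tool_cam" (4x4, takes a point from camera to tool coordinates, whose origin is the TCP and whose axes are the flange's). Camera axes: x right, y down, z forward; pixel columns grow to the right and rows downward; lengths in m; the calibration is good to about 2 mm. A picture is of the moment at which its call begins: read the wrist's pose just before it.
A pose or a line that the arm cannot do raises PlanningError and nothing moves.
- job_done(): hands the job in; it is judged then, once.
The state is a dict: "t": time; "qpos": joint angles; "qvel": joint speeds; "joint_torque": joint torques, N m; "position": TCP position; "orientation": TCP orientation; "wrist_force": force on the tool from outside, world axes, zero at the start; "wrist_torque": the same for the moment, N m; "opening": finger opening in m; "finger_force": force on a finger pad.
Only numpy, scipy, OpenCV 4.12 (cv2) and the standard library are available. Lean on these libraries where they do the work, as an engineer would, in place of code of your own. Each camera call takes 0.05 s, during which the arm holds its last target. There are 200 camera calls.

## Working session

There is one attempt and no reset: what is moved stays moved. The work goes in short steps, each a Python script; the robot and the scene stay as the last script left them, time stands still between calls to the robot, and variables do not carry over. Pictures are saved under pics/ and viewed, at most 10 in all, crops included, and the job is handed in when it is done.

```bash
ls; mkdir -p pics
python3 - <<'E'
from plant import *
import cv2,numpy as np
for n in("top","side"):
    c=camera(n); cv2.imwrite(f"pics/{n}0.png",c["img"][:,:,::-1]); np.savez(f"{n}0.npz",**c)
    print(n,c["fx"],c["cx"],c["cy"],c["R"].round(3).tolist(),c["t"].round(3).tolist())
s=state();print(s["t"],s["opening"],s["orientation"])
E
```

```text
pics
top 501.5697670280176 326.10707457548074 226.9596197196112 [[-0.017, -1.0, 0.017], [-0.992, 0.015, -0.125], [0.124, -0.019, -0.992]] [0.019, 0.491, 1.121]
side 590.3737660886096 325.9866212889614 239.52383761152257 [[-0.995, -0.102, 0.005], [-0.056, 0.504, -0.862], [0.085, -0.857, -0.508]] [0.488, 0.056, 1.375]
0.1 0.09289149370345412 [[ 9.28001787e-01  3.72575580e-01 -3.48507078e-04]
 [ 3.72575742e-01 -9.28001307e-01  9.44028845e-04]
 [ 2.83070703e-05 -1.00590574e-03 -9.99999494e-01]]
```

View pics/top0.png

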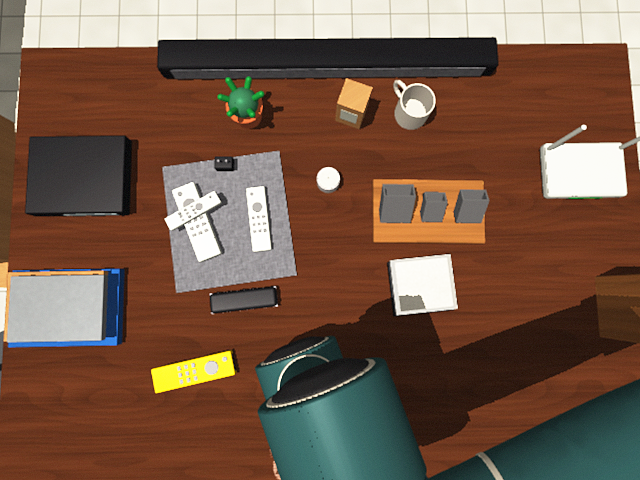

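View pics/side0.png

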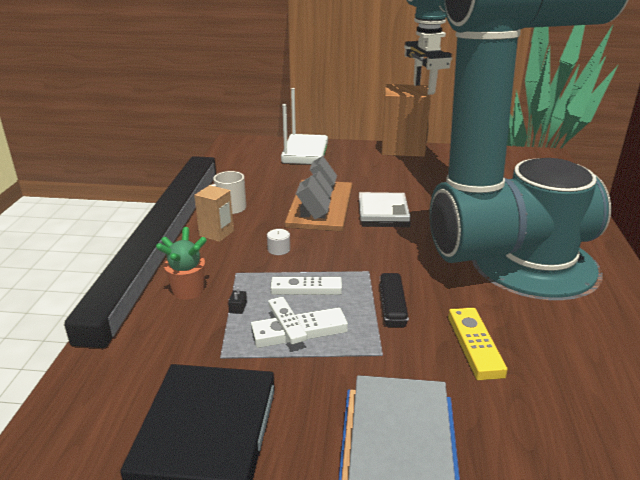

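Candidates in the top view:
- White large bar at (196,222), with the small one across it at (192,211).
- White medium bar at (258,218).
- Yellow look-alike at (193,371), which I rule out.
- Pockets: large (397,203), small (433,206), medium (472,206).

Next I locate them roughly and go for closer wrist views.

```bash
cat > h.py <<'E'
from plant import *
import numpy as np, cv2
def cloud(c,pose=None):
    """world point for each pixel (480x640x3), NaN where no reading"""
    z=c["range_z"].astype(float); v,u=np.mgrid[:480,:640]
    P=np.dstack([(u-c["cx"])/c["fx"]*z,(v-c["cy"])/c["fy"]*z,z]); P[z==0]=np.nan
    if "R" in c: return (P-c["t"])@np.asarray(c["R"])
    T=np.asarray(c["T_tool_cam"]); P=P@T[:3,:3].T+T[:3,3]
    return P@np.asarray(pose[1]).T+pose[0]
def snap(name,tag):
    s=state(); pose=(np.array(s["position"]),np.array(s["orientation"]))
    c=camera(name); cv2.imwrite(f"pics/{tag}.png",c["img"][:,:,::-1]); return c,cloud(c,pose)
def down(yaw):
    c,s=np.cos(yaw),np.sin(yaw); return np.array([[c,s,0],[s,-c,0],[0,0,-1.]])
E
python3 - <<'E'
from h import *
c=dict(np.load("top0.npz")); P=cloud(c)
for u,v in [(196,235),(192,211),(258,218),(397,220),(397,190),(433,206),(472,206),(380,235),(225,290),(240,100),(354,95),(414,105),(328,180),(420,285)]: print(u,v,P[v,u].round(3))
w=camera("wrist"); print(w["fx"],w["cx"],w["cy"],w["T_tool_cam"].round(3))
for p in ([.62,.1,.42],[.6,-.28,.42]):
    for yaw in(0,np.pi): print(p,yaw,solve_ik(p,down(yaw)))
E
```

```text
196 235 [0.477 0.309 0.029]
192 211 [0.53  0.314 0.048]
258 218 [0.515 0.168 0.025]
397 220 [ 0.502 -0.149  0.054]
397 190 [ 0.565 -0.147  0.08 ]
433 206 [ 0.527 -0.223  0.091]
472 206 [ 0.526 -0.31   0.089]
380 235 [ 0.472 -0.114  0.017]
225 290 [0.351 0.246 0.006]
240 100 [0.761 0.196 0.121]
354 95 [ 0.772 -0.053  0.117]
414 105 [ 0.789 -0.207  0.007]
328 180 [0.597 0.005 0.048]
420 285 [ 0.355 -0.2    0.029]
336.0934028921432 314.3910573043979 237.42701510473987 [[ 0.    -0.963 -0.27   0.075]
 [ 1.     0.     0.     0.001]
 [-0.    -0.27   0.963 -0.158]
 [ 0.     0.     0.     1.   ]]
[0.62, 0.1, 0.42] 0 [ 6.83525389e+00  1.61552895e+00  7.01074599e+01 -2.54444375e-14
  1.08277011e+02  9.68352539e+01]
[0.62, 0.1, 0.42] 3.141592653589793 [ 6.83525389e+00  1.61552895e+00  7.01074599e+01 -2.54444375e-14
  1.08277011e+02 -8.31647461e+01]
[0.6, -0.28, 0.42] 0 [-2.72240593e+01  5.93480413e+00  6.55754246e+01 -2.54444375e-14
  1.08489771e+02  6.27759407e+01]
[0.6, -0.28, 0.42] 3.141592653589793 [-2.72240593e+01  5.93480413e+00  6.55754246e+01 -2.54444375e-14
  1.08489771e+02 -1.17224059e+02]
```

Run:
```python
from h import *
move_ptp([.56,-.23,.27],down(0)); c,P=snap("wrist","w_caddy"); np.savez("wc.npz",img=c["img"],P=P)
move_ptp([.50,.23,.27],down(0)); c,P=snap("wrist","w_rem"); np.savez("wr.npz",img=c["img"],P=P)
c,P=snap("top","top1"); np.savez("t1.npz",img=c["img"],P=P)
c,P=snap("side","side1"); np.savez("s1.npz",img=c["img"],P=P)
print(state()["t"],state()["qpos"])
```

```text
3.8833 [ 2.19677271e+01 -9.41047050e+00  9.43938597e+01 -5.93270748e-03
  9.50263984e+01  1.12031276e+02]
```

View pics/w_caddy.png

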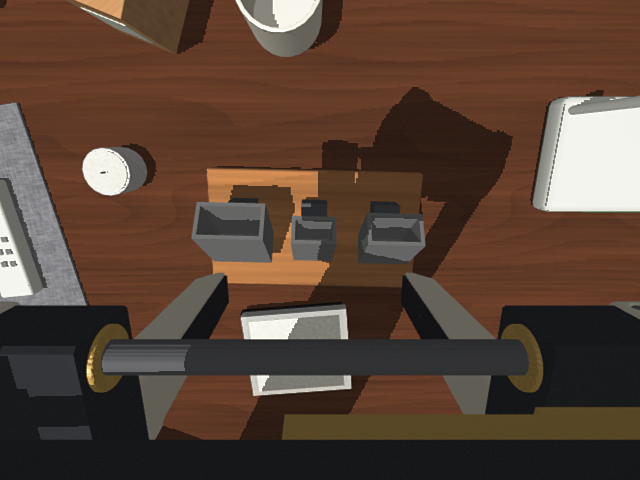

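View pics/w_rem.png

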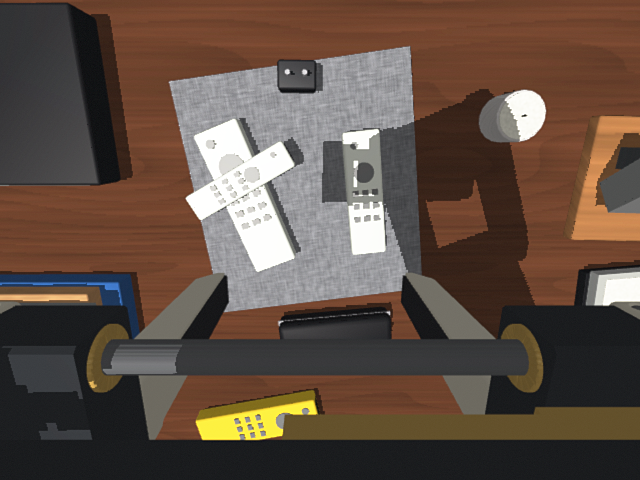

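The wrist views show the remotes at large (245,195), small (240,180) and medium (364,190). The heads look to be at (217,140), (285,150) and (361,138). The pocket mouths are at large (233,220), small (314,228) and medium (393,232). I'll check the heads in one close crop and measure.

```bash
cat > meas.py <<'E'
from h import *
def rect(Q):
    (cx,cy),(w,h),a=cv2.minAreaRect((Q*1000).astype(np.float32))
    if w<h: w,h,a=h,w,a+90
    return np.round([cx,cy,w,h,(a+90)%180-90],1)
def remotes(img,P):
    hsv=cv2.cvtColor(img,cv2.COLOR_RGB2HSV); m=(hsv[...,1]<60)&(P[...,0]>.39)&(P[...,0]<.66)
    out={}
    for n,(z0,z1,y0,y1) in dict(small=(.038,.056,.22,.42),large=(.022,.036,.22,.42),medium=(.017,.034,.11,.22)).items():
        k=m&(P[...,2]>z0)&(P[...,2]<z1)&(P[...,1]>y0)&(P[...,1]<y1)
        k=cv2.morphologyEx(k.astype(np.uint8),cv2.MORPH_OPEN,np.ones((3,3)))
        if k.sum()<20: continue
        q=P[k>0]; out[n]=(rect(q[:,:2]),round(np.median(q[:,2])*1000,1),len(q))
    return out
E
python3 - <<'E'
from meas import *
for f in("wr","t1","s1"):
    d=np.load(f+".npz"); print(f,remotes(d["img"],d["P"]))
for f in("wc","t1","s1"):
    d=np.load(f+".npz"); img,P=d["img"],d["P"]; hsv=cv2.cvtColor(img,cv2.COLOR_RGB2HSV)
    R=(P[...,0]>.40)&(P[...,0]<.66)&(P[...,1]<-.06)&(P[...,1]>-.39)
    k=R&(hsv[...,1]>110)&(P[...,2]>.011)&(P[...,2]<.023)
    r=rect(P[k][:,:2]); print(f,"plinth",r,np.median(P[k][:,2])*1000)
    g=R&(hsv[...,1]<60)&(P[...,2]>.026)
    g=cv2.erode(g.astype(np.uint8),np.ones((2,2)))
    n,lab,st,ce=cv2.connectedComponentsWithStats(g)
    for i in range(1,n):
        if st[i,4]<60: continue
        q=P[lab==i]; t=np.radians(35); yaw=np.radians((r[4]+90)%180-90) ; yaw=yaw-np.pi/2*np.sign(yaw) if abs(yaw)>.8 else yaw
        Rz=np.array([[np.cos(yaw),-np.sin(yaw),0],[np.sin(yaw),np.cos(yaw),0],[0,0,1]])
        B=Rz@np.array([[np.cos(t),0,np.sin(t)],[0,1,0],[-np.sin(t),0,np.cos(t)]])
        l=q@B; top=np.percentile(l[:,2],99); m=l[:,2]>top-.006
        print("  px",ce[i].round(),"world bbox",np.percentile(q,[1,99],0).round(3).tolist(),"axial top",top.round(4),"rim x,y",np.percentile(l[m],[1,99],0)[:,:2].round(4).tolist(),"yaw",np.degrees(yaw).round(2))
im=cv2.imread("pics/w_rem.png")[110:280,180:400]; cv2.imwrite("pics/crop.png",cv2.resize(im,None,fx=3.5,fy=3.5,interpolation=cv2.INTER_CUBIC))
E
```

```text
wr {'small': (array([560.1, 290. , 201.7,  69.4, -41.7]), np.float64(44.1), 3261), 'large': (array([544.3, 304.8, 249.4, 129.6,  -7.7]), np.float64(28.4), 6467), 'medium': (array([515.4, 167.1, 150.4,  43.2,   6.2]), np.float64(24.2), 4400)}
t1 {'small': (array([504.4, 344.1,  54.4,  26. ,  88.5]), np.float64(44.8), 195), 'large': (array([542.2, 288.5, 219.8,  80.2,  -7.7]), np.float64(29.0), 862), 'medium': (array([516.1, 166.9, 150. ,  43. ,   5.9]), np.float64(25.0), 1035)}
s1 {'small': (array([561.8, 291.7, 202.6,  68.6, -42.1]), np.float64(44.0), 768), 'large': (array([543.9, 307. , 244.3, 130. ,  -9. ]), np.float64(28.4), 1613), 'medium': (array([517.7, 170. , 150.4,  47.4,   6.7]), np.float64(24.3), 913)}
wc plinth [ 505.2 -229.7  262.   196.4   88.6] 18.092799027515344
  px [234. 231.] world bbox [[0.5, -0.181, 0.03], [0.576, -0.114, 0.115]] axial top 0.4099 rim x,y [[0.3833, -0.1678], [0.4221, -0.1002]] yaw -1.4
  px [314. 233.] world bbox [[0.501, -0.253, 0.032], [0.568, -0.209, 0.096]] axial top 0.3899 rim x,y [[0.3872, -0.2399], [0.4184, -0.1953]] yaw -1.4
  px [390. 236.
[... 752 characters left out ...]
3804, -0.3316], [0.4151, -0.2758]] yaw -1.0
  px [434. 207.] world bbox [[0.499, -0.251, 0.044], [0.558, -0.206, 0.099]] axial top 0.3911 rim x,y [[0.3842, -0.2417], [0.4159, -0.1975]] yaw -1.0
  px [425. 261.] world bbox [[0.4, -0.272, 0.027], [0.422, -0.138, 0.036]] axial top 0.2703 rim x,y [[0.3173, -0.2639], [0.3334, -0.1583]] yaw -1.0
s1 plinth [ 531.  -229.   272.1  150.6   88.5] 18.375392450952734
  px [321. 193.] world bbox [[0.5, -0.333, 0.028], [0.561, -0.107, 0.105]] axial top 0.3974 rim x,y [[0.3838, -0.133], [0.3873, -0.0978]] yaw -1.5
  px [364. 204.] world bbox [[0.4, -0.272, 0.026], [0.423, -0.133, 0.035]] axial top 0.2718 rim x,y [[0.32, -0.2587], [0.3352, -0.1364]] yaw -1.5
```

View pics/crop.png

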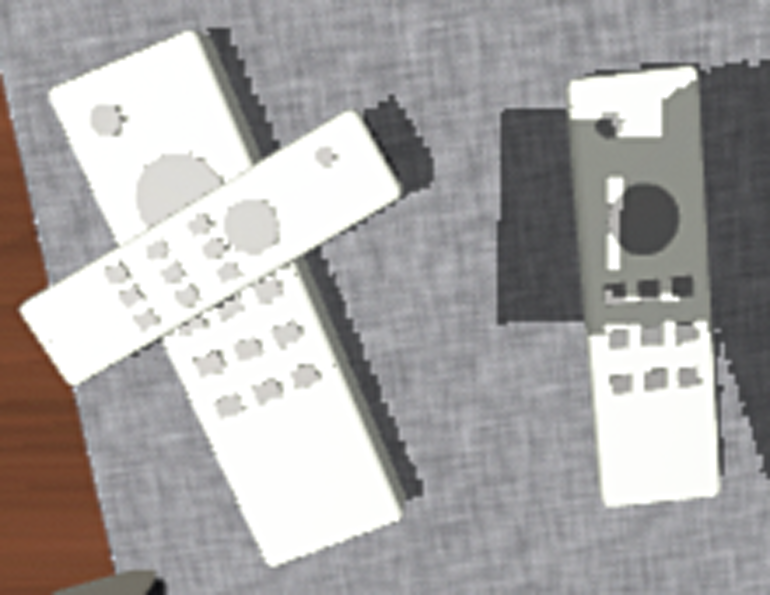

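The crop shows the single power button near the head on each: large (108,118) up-left, small (325,155) right, medium (607,125) up. The grey faces are shadow. Cleaner fits next.

```bash
python3 - <<'E'
s=open("meas.py").read()
s=s.replace("        if k.sum()<20: continue\n        q=P[k>0]","""        c,lab,st,_=cv2.connectedComponentsWithStats(k)
        if c<2: continue
        q=P[lab==1+st[1:,4].argmax()]""")
s+='''
def pockets(img,P,yaw=np.radians(-1.4)):
    hsv=cv2.cvtColor(img,cv2.COLOR_RGB2HSV); t=np.radians(35)
    Rz=np.array([[np.cos(yaw),-np.sin(yaw),0],[np.sin(yaw),np.cos(yaw),0],[0,0,1]])
    B=Rz@np.array([[np.cos(t),0,np.sin(t)],[0,1,0],[-np.sin(t),0,np.cos(t)]])
    for n,y0,y1 in(("large",-.19,-.10),("small",-.262,-.2),("medium",-.36,-.275)):
        g=(hsv[...,1]<60)&(P[...,2]>.028)&(P[...,2]<.13)&(P[...,0]>.45)&(P[...,0]<.62)&(P[...,1]>y0)&(P[...,1]<y1)
        l=P[g]@B; top=np.percentile(l[:,2],98); m=l[l[:,2]>top-.005]
        lo,hi=np.percentile(m,[1,99],0); print(n,"mid",((lo+hi)/2*1000).round(1),"size",((hi-lo)*1000).round(1),"top",(top*1000).round(1))
'''
open("meas.py","w").write(s)
E
python3 - <<'E'
from meas import *
np.savez("t0.npz",img=np.load("top0.npz")["img"],P=cloud(dict(np.load("top0.npz"))))
np.savez("s0.npz",img=np.load("side0.npz")["img"],P=cloud(dict(np.load("side0.npz"))))
for f in("wr","t0","s0"):
    d=np.load(f+".npz"); print(f,remotes(d["img"],d["P"]))
for f in("wc","t1"):
    d=np.load(f+".npz"); print(f); pockets(d["img"],d["P"])
E
```

```text
wr {'small': (array([533.4, 313.6, 130.2,  32. , -60.6]), np.float64(44.1), 3210), 'large': (array([472.2, 295.3,  99.3,  54.6,  21.3]), np.float64(28.1), 3296), 'medium': (array([515.4, 167.1, 150.4,  43.2,   6.2]), np.float64(24.2), 4400)}
t0 {'small': (array([533.8, 313.3, 130.8,  32.5, -60.4]), np.float64(44.9), 797), 'large': (array([473.4, 294.9, 100.8,  54.7,  21.1]), np.float64(29.1), 1024), 'medium': (array([516.2, 167. , 151. ,  43.6,   5.9]), np.float64(25.2), 1195)}
s0 {'small': (array([535. , 315.4, 132.2,  32.7, -60.5]), np.float64(44.0), 763), 'large': (array([470.9, 294.5,  91.4,  60.5,  21.3]), np.float64(28.0), 851), 'medium': (array([517.6, 169.4, 150. ,  50.1,   6.1]), np.float64(24.2), 932)}
wc
large mid [ 402.8 -133.4  407.6] size [39.1 68.8  5.6] top 409.6
small mid [ 402.9 -217.1  387.6] size [31.2 45.6  5.5] top 389.7
medium mid [ 402.7 -301.1  395.5] size [35.2 57.8  5.4] top 397.6
t1
large mid [ 400.8 -132.4  409.4] size [40.1 67.8  6.5] top 411.1
small mid [ 401.7 -215.9  390.2] size [32.5 44.5  7. ] top 391.7
medium mid [ 400.1 -299.9  397.6] size [35.5 56.8  6.3] top 399.3
```

```bash
cat > job.py <<'E'
from meas import *
YAW=np.radians(-1.4); t=np.radians(35)
Rz=np.array([[np.cos(YAW),-np.sin(YAW),0],[np.sin(YAW),np.cos(YAW),0],[0,0,1]])
a=Rz@[np.sin(t),0,np.cos(t)]; n=Rz@[-np.cos(t),0,np.sin(t)]; yc=Rz@[0,1,0]
RR=np.column_stack([a,yc,n])            # remote axes when standing in its pocket
DIM=dict(large=(.18,.054,.024,.08,-.1332),medium=(.15,.043,.02,.068,-.3008),small=(.13,.032,.016,.06,-.2168)) # L,W,T,pocket depth,pocket y'
def rel(flip): return np.diag([-1,1,-1.]) if flip else np.diag([1,-1,-1.])
def place_pose(k,s,h,flip,off=0.):
    """TCP pose with the foot 'off' above the pocket floor"""
    L,W,T,D,y=DIM[k]
    floor=-n*.4024+yc*y+a*.3297     # pocket +x is -n
    return floor+(L/2+off+s)*a+(h-T/2)*n, RR@rel(flip)
def pick_pose(x,y,yaw,back,s,h,flip):
    yaw=np.radians(yaw); p=np.array([x+s*np.cos(yaw),y+s*np.sin(yaw),back+h])
    return p, down(yaw+(np.pi if flip else 0))
E
python3 - <<'E'
from job import *
R=dict(medium=(.5155,.167,6.1,.0042,.025,.0105),small=(.5335,.3135,-60.5,.0282,.035,.011),large=(.5,.305,21.2,.004,.035,.0125))
for k,(x,y,yw,b,s,h) in R.items():
  for f in(0,1):
    print(k,f,np.round(solve_ik(*pick_pose(x,y,yw,b,s,h,f)),0))
    for off in(DIM[k][3]+.025,0):
        q=solve_ik(*place_pose(k,s,h,f,off)); print("   ",place_pose(k,s,h,f,off)[0].round(3),None if q is None else np.round(q,0))
E
```

```text
medium 0 [ 15.   1. 109.  -0.  70.  99.]
    [ 0.621 -0.316  0.198] [-42. -12. 115.  52.  43.  20.]
    [ 0.568 -0.315  0.121] [-47. -13. 124.  60.  42.   8.]
medium 1 [ 15.   1. 109.  -0.  70. -81.]
    [ 0.621 -0.316  0.198] [ -42.  -12.  115.   52.   43. -160.]
    [ 0.568 -0.315  0.121] NoneAttributeError: 'NoneType' object has no attribute 'rint'

The above exception was the direct cause of the following exception:

Traceback (most recent call last):
TypeError: loop of ufunc does not support argument 0 of type NoneType which has no callable rint method
```

Run:
```python
from job import *
from scipy.spatial.transform import Rotation as Ro
r=lambda q: None if q is None else np.round(q,0)
x,y,yw,b,s,h=.5335,.3135,-60.5,.0282,.035,.011
for k,(x,y,yw,b,s,h) in dict(small=(.5335,.3135,-60.5,.0282,.035,.011),large=(.5,.305,21.2,.004,.035,.0125)).items():
 for f in(0,1):
  for phi in(0,10,20,30,40):
    # tool leans about remote y: tool z = -z cos - x sin
    Q=Ro.from_euler("y",phi,degrees=True).as_matrix()
    p,R=pick_pose(x,y,yw,b,s,h,f); Rr=down(np.radians(yw))@np.diag([1,-1,-1.])
    print(k,f,phi,(Q@rel(f))[:,2].round(2),"pick",r(solve_ik(p,Rr@Q@rel(f))),"place",*[r(solve_ik(place_pose(k,s,h,f,o)[0],RR@Q@rel(f))) for o in(.085,0)])
```

```text
small 0 0 [ 0.  0. -1.] pick None place [-34. -19. 121.  47.  38.  29.] [-38. -21. 130.  56.  36.  17.]
small 0 10 [-0.17  0.   -0.98] pick [ 20.   7. 101.  10.  74. 168.] place [-32. -17. 116.  31.  45.  44.] [-36. -20. 125.  37.  41.  35.]
small 0 20 [-0.34  0.   -0.94] pick [ 16.   9. 100.  20.  77. 161.] place [-30. -13. 110.  20.  54.  54.] [-33. -16. 119.  23.  49.  48.]
small 0 30 [-0.5   0.   -0.87] pick [ 12.  11.  99.  29.  81. 155.] place [-28.  -9. 103.  12.  63.  60.] [-30. -12. 113.  14.  58.  56.]
small 0 40 [-0.64  0.   -0.77] pick [  8.  15.  99.  37.  85. 149.] place [-26.  -3.  97.   6.  73.  65.] [-28.  -7. 107.   7.  67.  62.]
small 1 0 [ 0.  0. -1.] pick [ 25.   6. 101.  -0.  73.  -5.] place [ -34.  -19.  121.   47.   38. -151.] [ -38.  -21.  130.   56.   36. -163.]
small 1 10 [-0.17  0.   -0.98] pick [ 20.   7. 101.  10.  74. -12.] place [ -32.  -17.  116.   31.   45. -136.] [ -36.  -20.  125.   37.   41. -145.]
small 1 20 [-0.34  0.   -0.94] pick [ 16.   9. 100.  20.  77. -19.] place [ -30.  -13.  110.   20.   54. -126.] [ -33.  -16.  119.   23.   49. -132.]
s
[... 1012 characters left out ...]
2.  -0.  71. -83.] place [ -23.  -23.  122.   35.   33. -133.] [ -26.  -27.  131.   43.   30. -144.]
large 1 10 [-0.17  0.   -0.98] pick [ 28.  14.  95.   1.  81. -84.] place [ -22.  -20.  116.   21.   43. -121.] [ -24.  -24.  126.   26.   38. -128.]
large 1 20 [-0.34  0.   -0.94] pick [ 27.  20.  89.   2.  91. -84.] place [ -20.  -16.  110.   13.   53. -114.] [ -22.  -20.  120.   16.   48. -118.]
large 1 30 [-0.5   0.   -0.87] pick [ 27.  26.  82.   3. 101. -84.] place [ -19.  -11.  103.    8.   63. -109.] [ -20.  -15.  113.    9.   58. -112.]
large 1 40 [-0.64  0.   -0.77] pick [ 27.  33.  77.   4. 110. -84.] place [ -17.   -5.   97.    4.   74. -107.] [ -19.   -9.  107.    5.   68. -109.]
```

```bash
cat >> job.py <<'E'
from scipy.spatial.transform import Rotation as Ro
Q=Ro.from_euler("y",20,degrees=True).as_matrix()@rel(0)   # tool axes in the remote's frame, leaning to its head
def log(*m):
    s=state(); print(round(s["t"],2),*m,"open",round(s["opening"]*1000,1),"F",np.round(s["wrist_force"],1),"p",np.round(s["position"],4))
def pick(k,x,y,yaw,back,s,h):
    p=pick_pose(x,y,yaw,back,s,h,0)[0]; yw=np.radians(yaw)
    Rt=Ro.from_euler("z",yw).as_matrix()@Q; W=DIM[k][1]; up=-Rt[:,2]
    gripper_to(min(.092,W+.03)); move_ptp(p+.06*up,Rt)
    if line_to(p,vel=.12,threshold=12): log("touched early")
    gripper_to(W-.01,30); log("gripped",k)
    line_to(p+[0,0,.16],vel=.25); log("lifted")
def place(k,s,h):
    D,W=DIM[k][3],DIM[k][1]; P=lambda o: place_pose(k,s,h,0,o)[0]
    move_ptp(P(D+.07),RR@Q); log("pre")
    line_to(P(D+.008),vel=.15)
    hit=line_to(P(.012),vel=.09,threshold=10); log("down",hit)
    return hit
def seat(k,s,h):
    P=lambda o: place_pose(k,s,h,0,o)[0]
    hit=line_to(P(-.006),vel=.03,threshold=7); q=np.array(state()["position"])
    log("seated",hit,"foot above floor mm",round(1000*float((q-P(0))@a),1))
def release(k):
    gripper_to(DIM[k][1]+.014); q=np.array(state()["position"])
    line_to(q-.09*(RR@Q)[:,2],vel=.2); log("released")
E
python3 - <<'E'
from job import *
for k,(s,h) in dict(medium=(.025,.0125),small=(.036,.0125),large=(.035,.0135)).items():
    print(k,[solve_ik(place_pose(k,s,h,0,o)[0],RR@Q).round(0).tolist() for o in(DIM[k][3]+.07,0)])
pick("medium",.5155,.167,6.1,.0042,.025,.0125)
if not place("medium",.025,.0125): seat("medium",.025,.0125)
snap("side","side2"); snap("top","top2")
E
```

```text
medium [[-36.0, -6.0, 99.0, 22.0, 59.0, 49.0], [-41.0, -10.0, 114.0, 28.0, 51.0, 38.0]]
small [[-29.0, -11.0, 105.0, 18.0, 56.0, 57.0], [-33.0, -16.0, 119.0, 23.0, 49.0, 48.0]]
large [[-19.0, -12.0, 102.0, 12.0, 57.0, 69.0], [-22.0, -20.0, 120.0, 16.0, 48.0, 62.0]]
6.56 gripped medium open 42.7 F [0.7 0.7 2.3] p [0.5405 0.1697 0.0168]
7.35 lifted open 42.9 F [-0.6  0.2 -1.1] p [0.5399 0.1695 0.175 ]
9.17 pre open 42.7 F [ 0.   0.8 -0.4] p [ 0.646  -0.3157  0.2353]
10.59 down False open 42.7 F [ 0.2  0.4 -0.6] p [ 0.5737 -0.3151  0.1331]
11.07 seated True foot above floor mm -0.8 open 42.7 F [1.5 0.7 1.7] p [ 0.5662 -0.3147  0.1219]
```

Run:
```python
from job import *
release("medium")
c,P=snap("side","side3")
im=c["img"][130:260,250:430,::-1]; 
t_=camera("top")["img"][140:330,340:520,::-1]
cv2.imwrite("pics/m_in.png",np.hstack([cv2.resize(im,(400,289)),cv2.resize(t_,(380,289))]))
log("x")
```

```text
12.26 released open 57.0 F [0.1 0.4 0.3] p [ 0.5143 -0.3132  0.1942]
12.36 x open 56.7 F [ 0.6  1.  -0.2] p [ 0.5144 -0.3128  0.1932]
```

View pics/m_in.png

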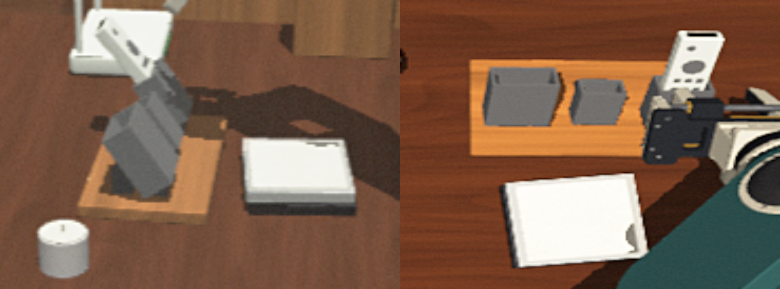

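The medium remote is standing in its pocket, with the dark window at its top at (703,37) and the buttons to the front. Now the small one.

Run:
```python
from job import *
q=np.array(state()["position"]); 
pick("small",.5335,.3135,-60.5,.0283,.036,.0125)
c,P=snap("top","top4"); d=remotes(c["img"],P); print("top",d.get("large"))
c,P=snap("side","side4"); d=remotes(c["img"],P); print("side",d.get("large"))
if not place("small",.036,.0125): seat("small",.036,.0125)
```

```text
16.05 gripped small open 31.8 F [-0.4 -1.5  2.9] p [0.5513 0.2821 0.041 ]
16.84 lifted open 31.9 F [-0.   0.1 -2.1] p [0.5507 0.282  0.1989]
top (array([635.6, 251.4,   7.2,   6.4,  87.4]), np.float64(33.6), 15)
side (array([512.8, 309.9, 179.8,  60.3,  20.6]), np.float64(28.1), 1771)
18.82 pre open 31.7 F [-0.5 -0.5 -1.9] p [ 0.6422 -0.232   0.2308]
20.17 down False open 31.5 F [ 0.1  0.3 -1. ] p [ 0.5747 -0.2311  0.1351]
20.62 seated True foot above floor mm 0.6 open 31.6 F [2.4 0.3 2.3] p [ 0.5679 -0.2308  0.125 ]
```

Run:
```python
from job import *
release("small")
c,P=snap("top","top5"); print("top",remotes(c["img"],P).get("large"))
move_ptp([.50,.27,.27],down(0)); c,P=snap("wrist","w5"); print("wr",remotes(c["img"],P).get("large"))
c,P=snap("side","side5")
cv2.imwrite("pics/s_in.png",np.hstack([cv2.resize(c["img"][100:260,250:430,::-1],(390,347)),cv2.resize(camera("top")["img"][140:300,340:520,::-1],(390,347))]))
log("")
```

```text
21.71 released open 46.5 F [ 1.3 -0.7 -0.7] p [ 0.5161 -0.2293  0.1974]
top (array([511. , 309.6, 180.6,  55.3,  21.3]), np.float64(29.1), 1829)
wr (array([510.2, 310.2, 180.3,  54.5,  21.2]), np.float64(28.2), 6671)
23.74  open 46.2 F [ 0.1 -0.1  0.3] p [0.5003 0.2692 0.2699]
```

View pics/s_in.png

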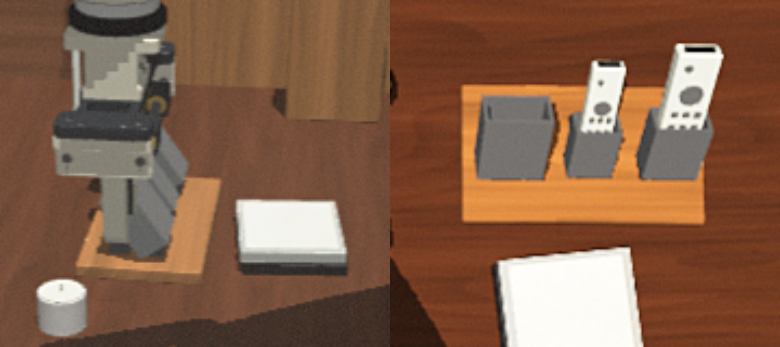

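In the right half, the small remote at (603,95) and the medium at (690,85) both stand with windows up and buttons to the front. On the left, the gripper hides the caddy. Now the large one.

Run:
```python
from job import *
pick("large",.5103,.3101,21.2,.0042,.035,.0135)
if not place("large",.035,.0135):
    seat("large",.035,.0135); release("large")
    q=np.array(state()["position"]); line_to(q+[-.02,0,.1],vel=.25); move_ptp([.45,.25,.35],down(0))
    c,P=snap("top","top6"); np.savez("t6.npz",img=c["img"],P=P)
    c2,P2=snap("side","side6"); np.savez("s6.npz",img=c2["img"],P=P2)
    cv2.imwrite("pics/l_in.png",np.hstack([cv2.resize(c2["img"][100:260,250:430,::-1],(390,347)),cv2.resize(c["img"][140:300,340:520,::-1],(390,347))]))
    for k,(L,W,T,D,y) in DIM.items():   # head height along the axis: should be L above the floor
        for nm,p in(("top",P),("side",P2)):
            l=p.reshape(-1,3)@RR; m=(abs(l[:,1]-y)<W/2-.004)&(l[:,0]>.33+D+.02)&(l[:,0]<.56)&(l[:,2]>-.43)&(l[:,2]<-.37)
            print(k,nm,m.sum(),"foot mm",((np.percentile(l[m,0],98)-.3297-L)*1000).round(1) if m.any() else "","face/lat",np.round(np.median(l[m],0),4))
    log("end")
```

```text
26.64 gripped large open 53.7 F [0.3 0.2 1.5] p [0.543  0.3228 0.0179]
27.43 lifted open 53.9 F [-0.7 -0.3 -2.6] p [0.5425 0.3225 0.1758]
29.23 pre open 53.5 F [ 0.3 -0.3 -1. ] p [ 0.672  -0.1488  0.265 ]
30.79 down False open 53.8 F [-0.3 -1.1 -1. ] p [ 0.5931 -0.1478  0.1531]
31.27 seated True foot above floor mm -0.9 open 53.4 F [3.  0.9 1.9] p [ 0.5853 -0.1475  0.1417]
32.36 released open 67.8 F [ 0.2 -0.4 -0.8] p [ 0.5335 -0.1461  0.2139]
large top 843 foot mm 2.5 face/lat [ 0.4808 -0.1334 -0.4008]
large side 313 foot mm 2.2 face/lat [ 0.4757 -0.1269 -0.4033]
medium top 487 foot mm 2.5 face/lat [ 0.4569 -0.3002 -0.4026]
medium side 157 foot mm 2.5 face/lat [ 0.4517 -0.2934 -0.4054]
small top 256 foot mm 2.9 face/lat [ 0.4396 -0.217  -0.4046]
small side 90 foot mm 2.3 face/lat [ 0.4401 -0.2145 -0.4073]
34.51 end open 67.9 F [ 0.8  0.6 -0.1] p [0.4503 0.2491 0.3499]
```

View pics/l_in.png

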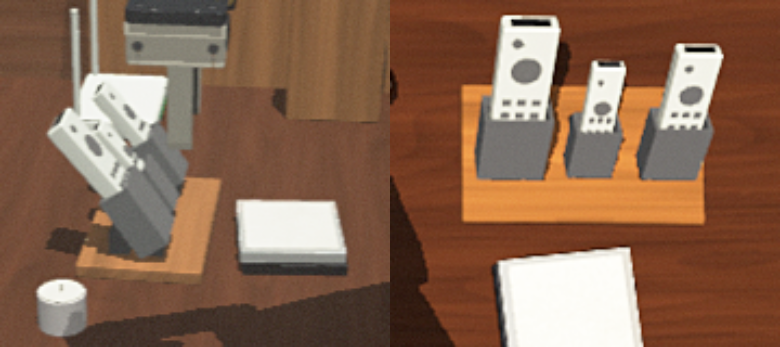

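View pics/top6.png

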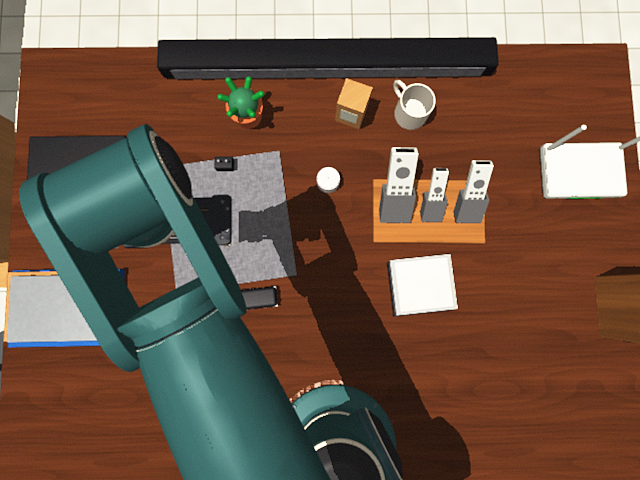

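All three stand in their own pockets, with windows up and buttons to the front. Each foot met the floor within 1 mm of where I expected it. The head heights agree between the two views, given the top camera's roughly 1.5 mm bias. The bystanders in view look unmoved, so I'm handing the job in.

```bash
python3 -c "
from plant import *
print(job_done())"
```

```text
the job is handed in; nothing more can be done
None
```

The three remotes are standing in the pockets that fit them, foot ends at the bottom, windows up and buttons to the front; the job was handed in at about 34.5 s of the 72 s allowed.

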